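Fit the handwheel to the milling pot's toothed spindle

TASK

Pick up the black-rimmed four-spoke handwheel, turn it until the grooves under its spokes line up with the four brass teeth on the milling pot, and slide it down over them until it sits fully home, flat on the pot's lid, then let go. Keep hold of it until the teeth are inside the grooves (do not drop it on), and leave the blue-rimmed handwheel where it lies.

Things in the scene. Friction and masses are not known exactly. Their poses are not given: they have to be found in the camera images.
- black_wheel_grip (a point): Loose handwheel, lying flat: black rim 124 mm across, four spokes, square aluminium boss on top (32 x 32 mm, 52 mm tall). Point: boss centre on the wheel's axis, 68 mm above its underside, 26 mm below the boss top, 26 mm above the spokes. x, y along the spokes, square to the boss faces; z up. Hub below, 68 mm square: four grooves 22 mm wide, 34 mm deep, one under each spoke. Same every quarter turn.
- toothed_pot_stub (a point): Brass stub on a fixed steel pot (120 mm wide, lid 90 mm above the table). It does not turn: four upright teeth in a cross 48 mm wide, each 10 mm thick, 30 mm tall, rounded tops. Point: centre of its foot, on the lid; x, y along the teeth, z up. Fits within 14 degrees and 6 mm; fully home the wheel rests on the lid, its boss centre 68 mm above this point. Out of line it perches 30 mm higher.
- blue_wheel_grip (a point): The wrong wheel, loose, not to be moved: blue rim 124 mm across, three spokes, round blue boss 34 mm across and 52 mm tall, round bore. This point is the centre of its boss, 68 mm above its underside.
- plain_pot_stub (a point): The wrong pot, fixed: same stainless pot and lid, but its stub is a plain round steel pin 36 mm across and 30 mm tall, without teeth. This point is the centre of the pin's foot, on the lid's top face, 90 mm above the table.

How it is judged:
By the outcome, as a careful person would: the job done as asked, in the order asked, and still so for the second after the job is handed in, with the robot touching nothing.
It also fails if it takes over 43 s, if anything falls off the work surface, if the arm or the gripper's body presses on something with over 40 N, if the wrist force passes 120 N, or if a joint passes its speed limit or range.

ROBOT

A 6-joint arm with a two-finger parallel gripper is mounted at the origin on the work surface. World frame = base frame: x ahead of the robot, y to its left, z up, the work surface at z = 0. Lengths are in mm, angles in rad, forces in N, time in s.
With the tool pointing down it reaches from about 350 to 975 mm from the base axis. Payload 7.1 kg.
Tool frame: the origin (TCP) lies at the centre of the arm's flange, where the gripper is bolted on; the fingertips stand tip_reach ahead of it and the grasp point (between the pads) lies 163 mm ahead of it (tip_reach is the distance from the TCP to the fingertips, in mm); z points along the fingers, x is the direction in which the jaws open and shut, and the axes are right-handed (so a half turn about z gives the same grasp; the last joint's range is limited). The gripper opens to 88 mm and grips with 3 to 60 N. Pads are 20 mm wide; open, the fingers measure 115 mm over their backs; the gripper's body (75 mm by 178 mm) begins 61 mm behind the grasp point.
Start: joints at [1.271, 0.423, 1.63, -0, 1.089, -0.019], TCP at [173.171, 600.515, 404.675] pointing down, gripper open.
Joint ranges: [-3, 3], [-0.9, 2.11], [0.09, 2.58], [-1.31, 4.45], [0.11, 2.69], [-2.54, 2.54]. Speed limits (rad/s): [2.39, 2.39, 3.01, 3.14, 3.14, 3.14].

INTERFACE

Orientations are given as a unit quaternion [w, x, y, z].
In Python, from rig import * gives the robot as it stands. The module is installed in compiled form; this text tells all that it offers.
- The arm moves only by the tool move_arm, never from a script. Its argument "plan" is a list of rows, each a list of 6 numbers: the shift along the tool's x, y, z in cm, then the turn, a rotation vector about the tool's x, y, z in rad. A call has 1 to 12 rows; each row is the pose to reach, as a shift and turn from the pose measured when the call began, along the tool's axes at that moment; what a row does not reach only later rows make up. A row lasts 1/12 s, in which the tool goes at most 41.7 mm and 7.16 degrees, less where a joint would pass 70% of its speed; a pose out of reach is approached as far as the arm can. A call with a gripper value outside its range is refused whole. "claw" is the opening, from 0 (shut) to 1 (fully open), set as the call begins (left out, the last holds). The fingers move at their own pace and stop on an object; "force" is the grip in N (left out, the last holds). Time passes only in rows, so rows that repeat a pose let the fingers close. It gives the time, the measured TCP pose, the force and the opening at its end, in the units of the state.
- read_state(): the state, without advancing time (a new reading comes with each control period).
- read_camera(name): name is "scene" or "top" or "wrist"; returns the picture (420x560x3 uint8, red, green, blue); there is no depth.
- camera_model(name): a dict with "K" (3x3 intrinsics, pixels), "k1" (the pictures are not rectified: a ray, as slopes to the right and down, at radius r is drawn at 1 + k1 r^2 times it, then the intrinsics apply), "cam_to_world" (4x4, takes a point from camera to world coordinates); the wrist camera has in their place "T_tool_cam" (4x4, takes a point from camera to tool coordinates, whose origin is the TCP and whose axes are the tool frame's). Camera axes: x right, y down, z forward; pixel columns grow to the right and rows downward; lengths in mm; the calibration is good to about 2 mm. A picture is of the moment at which its call begins: read the wrist's pose just before it. camera_model takes no time and is no camera call.
- hand_in(): hands the job in, once; it reports no verdict.
The state is a dict: "t": time; "qpos": joint angles; "joint_velocities": joint speeds; "joint_torque": joint torques, N m; "position": TCP position; "eef_rot": TCP orientation; "contact_force": force on the tool from outside, world axes, zero at the start; "torque": the same for the moment, N m; "grip_width": finger opening in mm.
Only numpy, scipy, OpenCV 4.12 (cv2) and the standard library are available. Lean on these libraries where they do the work, as an engineer would, in place of code of your own. Each camera call takes 0.05 s, during which the arm holds its last target. There are 200 camera calls.

## Working session

There is one attempt and no reset: what is moved stays moved. The work goes in short steps, Python scripts to look and compute and a tool call to move; the robot and the scene stay as the last step left them, time stands still between calls to the robot, and variables do not carry over. Pictures are saved under pics/ and viewed, about 8 in all and at most 12, crops included, and the job is handed in when it is done.

Besides the shell and the picture viewer there is one more tool, called after "Request:" in YAML: its name, and indented under it one key for each argument. move_arm: Moves the arm, as the interface text tells. Its arguments: {"type":"object","properties":{"plan":{"type":"array","items":{"type":"array","items":{"type":"number"}}},"claw":{"type":"number"},"force":{"type":"number"}},"required":["plan"]}

```bash
mkdir -p pics
python3 - <<'E'
from rig import *
import cv2,numpy as np
s=read_state();print(s)
for n in("scene","top","wrist"):
    im=read_camera(n);cv2.imwrite(f"pics/{n}0.png",im[:,:,::-1]);print(n,camera_model(n))
a=[cv2.imread(f"pics/{n}0.png") for n in("scene","top")]
E
```

```text
{'t': 0.0, 'qpos': array([ 1.27104510e+00,  4.23863666e-01,  1.63067968e+00,  1.98810270e-06,
        1.08857489e+00, -1.89697366e-02]), 'joint_velocities': array([-0.00024047, -0.00031263,  0.00149091, -0.00034184,  0.00158538,
       -0.00014766]), 'joint_torque': array([-2.25233656e-03, -5.44630373e+01, -2.73664963e+01,  6.42812415e-02,
        2.26934039e-02, -1.04188605e-04]), 'position': array([173.06877868, 600.27885235, 403.89127803]), 'eef_rot': array([ 4.46236037e-04,  7.99095353e-01,  6.01203822e-01, -6.18648890e-04]), 'contact_force': array([-0.03068936, -1.07678896, -0.24855363]), 'torque': array([ 0.02508322,  0.00067172, -0.05502153]), 'grip_width': 87.70022007959477}
scene {'K': array([[394.65465915,   0.        , 276.82947136],
       [  0.        , 394.65465915, 211.73649916],
       [  0.        ,   0.        ,   1.        ]]), 'k1': -0.04278465230177635, 'cam_to_world': array([[ 6.96094656e-01,  5.75794459e-01, -4.28850755e-01,
         9.17534804e+02],
       [ 7.17950016e-01, -5.58324252e-01,  4.15718419e-01,
        -4.08093833e+02],
       [-6.94150285e-05, -5
[... 547 characters left out ...]
, -1.86868499e-01, -9.82034952e-01,
         1.00757316e+03],
       [ 0.00000000e+00,  0.00000000e+00,  0.00000000e+00,
         1.00000000e+00]])}
wrist {'K': array([[328.96684864,   0.        , 282.72656517],
       [  0.        , 328.96684864, 204.94885583],
       [  0.        ,   0.        ,   1.        ]]), 'k1': -0.003320254228963843, 'T_tool_cam': array([[ 9.99999686e-01,  2.54154974e-04,  7.50844347e-04,
        -1.52834682e+00],
       [-4.34015124e-04,  9.68162994e-01,  2.50320253e-01,
        -6.78762912e+01],
       [-6.63319574e-04, -2.50320500e-01,  9.68162800e-01,
         1.90441366e+01],
       [ 0.00000000e+00,  0.00000000e+00,  0.00000000e+00,
         1.00000000e+00]])}
```

View pics/top0.png

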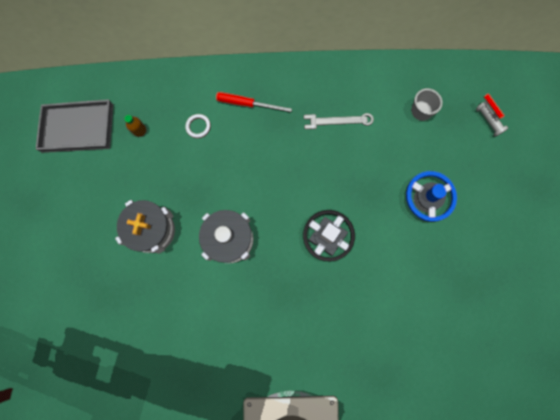

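View pics/scene0.png

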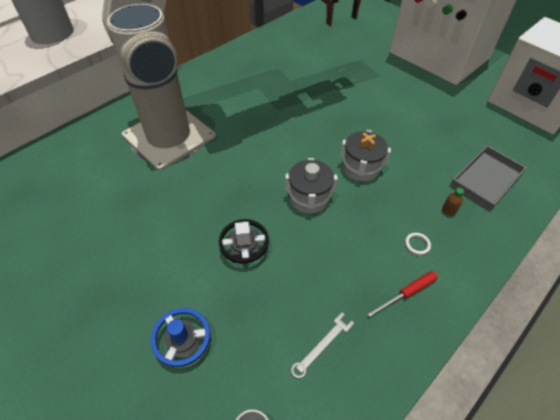

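The top view shows the black wheel at about (329,236) with its boss top near (331,232). The toothed pot's orange cross is at (138,224), the plain pot at (225,236) and the blue wheel at (431,196).

```bash
cat > h.py <<'E'
import numpy as np,cv2
from rig import *
from scipy.spatial.transform import Rotation as R
def tool_T(s):
    q=s["eef_rot"];T=np.eye(4);T[:3,:3]=R.from_quat([q[1],q[2],q[3],q[0]]).as_matrix();T[:3,3]=s["position"];return T
def ray(n,px,s=None):
    m=camera_model(n);T=m["cam_to_world"] if n!="wrist" else tool_T(s)@m["T_tool_cam"]
    px=np.atleast_2d(np.float64(px)).reshape(-1,1,2)
    u=cv2.undistortPoints(px,m["K"],np.array([m["k1"],0,0,0.])).reshape(-1,2)
    return T[:3,3],np.c_[u,np.ones(len(u))]@T[:3,:3].T
def onplane(n,px,z,s=None):
    o,d=ray(n,px,s);return (o+d*((z-o[2])/d[:,2])[:,None])[:,:2]
def blob(mask,box):
    m=np.zeros_like(mask);x0,y0,x1,y1=box;m[y0:y1,x0:x1]=mask[y0:y1,x0:x1]
    c,_=cv2.findContours(m,cv2.RETR_EXTERNAL,cv2.CHAIN_APPROX_NONE)
    return max(c,key=cv2.contourArea).reshape(-1,2)
def rect(xy):
    (c,wh,a)=cv2.minAreaRect(xy.astype(np.float32));return np.round(c,1),np.round(wh,1),round((a+45)%90-45,1)
def tri(a,pa,b,pb):
    o1,d1=ray(a,pa);o2,d2=ray(b,pb);d1,d2=d1[0],d2[0]
    k=np.linalg.lstsq(np.c_[d1,-d2],o2-o1,rcond=None)[0];return (o1+k[0]*d1+o2+k[1]*d2)/2,np.linalg.norm(o1+k[0]*d1-o2-k[1]*d2)
E
python3 - <<'E'
from h import *
t=cv2.imread("pics/top0.png");s=cv2.imread("pics/scene0.png")
hsv=lambda i:cv2.cvtColor(i,cv2.COLOR_BGR2HSV)
ht,hs=hsv(t),hsv(s)
org=lambda h:cv2.inRange(h,(5,120,120),(28,255,255))
ot,os=blob(org(ht),(115,205,170,250)),blob(org(hs),(350,120,390,160))
ct,cs=[cv2.minAreaRect(c.astype(np.float32))[0] for c in(ot,os)]
print("cross px",ct,cs,tri("top",ct,"scene",cs))
p=onplane("top",ot,120);print("cross120",rect(p))
m=cv2.moments(ot);print(onplane("top",[m['m10']/m['m00'],m['m01']/m['m00']],120))
wht=lambda h,v:cv2.inRange(h,(0,0,v),(180,60,255))
for v in(150,180,200,215):
    b=blob(wht(ht,v),(318,220,344,245));print(v,b.min(0),b.max(0),rect(onplane("top",b,94)))
# blue/black rim
bk=cv2.inRange(ht,(0,0,0),(180,255,40));b=blob(bk,(295,200,365,270));print("rim",rect(onplane("top",b,35)),b.min(0),b.max(0))
c=np.hstack([cv2.resize(t[195:275,290:370],(390,390),interpolation=2),cv2.resize(t[185:265,105:185],(390,390),interpolation=2)])
cv2.imwrite("pics/crop0.png",c)
E
```

```text
cross px (136.72059631347656, 223.36764526367188) (367.97998046875, 138.13998413085938) (array([513.18078794, 332.30430948, 115.75619588]), np.float64(0.5032263738842179))
cross120 (array([513.2, 330.9]), array([38.6, 38.1]), 31.2)
[[512.82243418 331.4091449 ]]
150 [322 220] [342 241] (array([ 492.5, -107.8]), array([33.4, 53.6]), -35.9)
180 [322 220] [341 240] (array([ 492.5, -107.8]), array([30.9, 51.1]), -35.9)
200 [323 224] [339 240] (array([ 484.3, -101.9]), array([29.6, 29.6]), -36.1)
215 [323 224] [338 240] (array([ 484.3, -102.3]), array([27.8, 27.7]), -36.0)
rim (array([ 535.2, -119.3]), array([2.4, 0. ]), -1.8) [334 214] [335 214]
```

View pics/crop0.png

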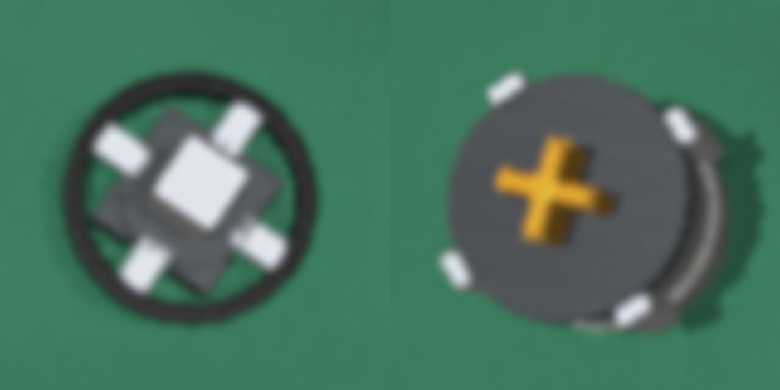

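The crop shows a square boss top on the black wheel at crop (200,182), and an orange cross at crop (550,190) with its arms tilted about 12° from the image axes. That agrees with a cross yaw of about −14°, because minAreaRect of a cross locks on at 45°. The wheel yaw is about −36° modulo 90°.

```bash
cat >> h.py <<'E'
def plan(x,y,z,yaw):
    s=read_state();T=tool_T(s);a=np.radians(yaw);c,n=np.cos(a),np.sin(a)
    D=np.array([[c,n,0],[n,-c,0],[0,0,-1]])
    print("t",round(s["t"],2),"pos",s["position"].round(1),"yaw",round(np.degrees(np.arctan2(T[1,0],T[0,0])),1),"F",s["contact_force"].round(1),"w",round(s["grip_width"],1))
    print("row cm",(T[:3,:3].T@(np.array([x,y,z])-T[:3,3])/10).round(2),"rv",R.from_matrix(T[:3,:3].T@D).as_rotvec().round(3))
E
python3 -c "
from h import *
plan(484.3,-102,400,54)"
```

```text
t 0.15 pos [173.1 600.3 404.1] yaw 73.9 F [-0.3  0.1 -0.7] w 87.8
row cm [-58.86  49.36   0.48] rv [0.    0.001 0.348]
```

Request:
move_arm:
  plan:
    - [-29.4,24.7,0.3,0,0,0.35]
    - [-29.4,24.7,0.3,0,0,0.35]
    - [-29.4,24.7,0.3,0,0,0.35]
    - [-29.4,24.7,0.3,0,0,0.35]
    - [-29.4,24.7,0.3,0,0,0.35]
    - [-29.4,24.7,0.3,0,0,0.35]
    - [-58.9,49.4,0.5,0,0,0.35]
    - [-58.9,49.4,0.5,0,0,0.35]
    - [-58.9,49.4,0.5,0,0,0.35]
    - [-58.9,49.4,0.5,0,0,0.35]
    - [-58.9,49.4,0.5,0,0,0.35]
    - [-58.9,49.4,0.5,0,0,0.35]
  claw: 1

```text
t: 1.15
position: [375.9, 141.4, 401.4]
eef_rot: [0.0, 0.891, 0.453, -0.0]
contact_force: [1.2, 0.1, 0.1]
grip_width: 87.9
```

```bash
python3 -c "
from h import *
plan(484.3,-102,400,54)"
```

```text
t 1.15 pos [375.9 141.4 401.4] yaw 53.9 F [1.2 0.1 0.1] w 87.9
row cm [-13.27  23.11   0.16] rv [ 0.001  0.001 -0.002]
```

Request:
move_arm:
  plan:
    - [-13.3,23.1,0.2,0,0,0]
    - [-13.3,23.1,0.2,0,0,0]
    - [-13.3,23.1,0.2,0,0,0]
    - [-13.3,23.1,0.2,0,0,0]
    - [-13.3,23.1,0.2,0,0,0]
    - [-13.3,23.1,0.2,0,0,0]
    - [-13.3,23.1,0.2,0,0,0]
    - [-13.3,23.1,0.2,0,0,0]
    - [-13.3,23.1,0.2,0,0,0]
    - [-13.3,23.1,0.2,0,0,0]
    - [-13.3,23.1,0.2,0,0,0]

```text
t: 2.07
position: [483.4, -100.9, 399.4]
eef_rot: [0.0, 0.891, 0.454, -0.0]
contact_force: [-0.4, -0.3, -0.2]
grip_width: 88.0
```

Run:
```python
from h import *
s=read_state();im=read_camera("wrist")[:,:,::-1].copy();cv2.imwrite("pics/w1.png",im)
m=camera_model("wrist");T=np.linalg.inv(tool_T(s)@m["T_tool_cam"])
p=T@np.array([484.3,-102,94,1]);p=m["K"]@(p[:3]/p[2]);print("predicted px",p[:2])
h=cv2.cvtColor(im,cv2.COLOR_BGR2HSV)
for v in(190,200,215,230):
    w=cv2.inRange(h,(0,0,v),(180,60,255));b=blob(w,(200,120,370,290));print(v,b.min(0),b.max(0),rect(onplane("wrist",b,94,s)))
plan(484.3,-102,400,54)
```

```text
predicted px [283.91095999 199.29991096]
190 [276 138] [289 161] (array([447.9, -77.1]), array([11.3, 19.6]), -36.0)
200 [276 139] [289 161] (array([448.3, -77.4]), array([11.2, 18.8]), -36.0)
215 [277 139] [288 161] (array([448.3, -77.4]), array([ 9.5, 18.8]), -36.0)
230 [278 140] [287 154] (array([446.2, -75.8]), array([ 7.8, 11.9]), -36.0)
t 2.12 pos [ 483.5 -100.9  399.6] yaw 54.0 F [-0.8  0.7 -0. ] w 87.8
row cm [-0.04  0.13 -0.04] rv [ 0.     0.001 -0.   ]
```

View pics/w1.png

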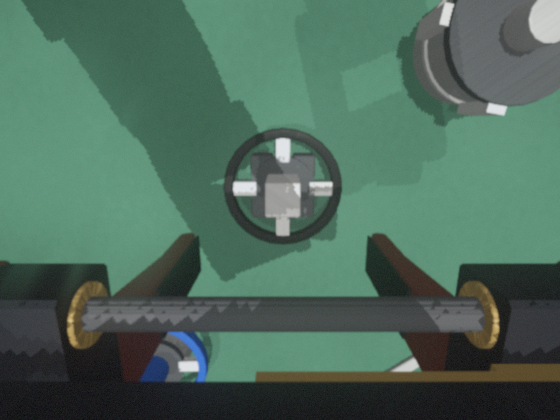

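The wrist view shows the wheel square to the jaws with its boss at about (283,196), within 3 px of the prediction. The spoke centres are at (244,188), (321,188), (283,150) and (283,226). The fingertips at (190,240) and (375,240) straddle it evenly. The plain pot and the blue wheel are clear.

Run:
```python
from h import *
s=read_state();im=cv2.imread("pics/w1.png")
print(onplane("wrist",[[283,196],[283,197]],94,s).round(1), "spokes",onplane("wrist",[[244.5,188],[321,188],[283,188]],42,s).round(1))
g=im[:,:,2].astype(int); print("col283",g[160:225:2,275].tolist()); print("row205",g[205,256:312:2].tolist())
h=cv2.cvtColor(im,cv2.COLOR_BGR2HSV);k=cv2.inRange(im,(0,0,0),(50,60,60));b=blob(k,(215,120,350,250));print("rim",b.min(0),b.max(0),cv2.minEnclosingCircle(b),onplane("wrist",cv2.minEnclosingCircle(b)[0],42,s))
```

```text
[[ 481.6 -100.9]
 [ 482.3 -101.4]] spokes [[ 460.5 -135.5]
 [ 507.7  -70.6]
 [ 484.3 -102.9]]
col283 [76, 75, 69, 72, 72, 71, 75, 106, 118, 121, 122, 130, 154, 160, 160, 161, 157, 157, 155, 156, 155, 157, 159, 158, 158, 157, 157, 171, 164, 108, 106, 106, 105]
row205 [82, 79, 81, 80, 100, 152, 159, 159, 158, 159, 160, 156, 154, 155, 157, 155, 155, 154, 156, 159, 160, 157, 116, 82, 79, 80, 79, 82]
rim [233 197] [274 238] ((253.5, 217.0), 27.95094871520996) [[ 491.3403908  -147.10543745]]
```

Request:
move_arm:
  plan:
    - [0,0.15,2,0,0,0]
    - [0,0.15,5,0,0,0]
    - [0,0.15,8,0,0,0]
    - [0,0.15,11,0,0,0]
    - [0,0.15,13,0,0,0]
    - [0,0.15,15,0,0,0]
    - [0,0.15,16,0,0,0]
    - [0,0.15,16.8,0,0,0]
    - [0,0.15,16.8,0,0,0]
    - [0,0.15,16.8,0,0,0]
    - [0,0.15,16.8,0,0,0]

```text
t: 3.03
position: [485.2, -101.8, 232.5]
eef_rot: [0.001, 0.891, 0.454, 0.0]
contact_force: [-0.2, -0.0, 0.4]
grip_width: 87.5
```

Request:
move_arm:
  plan:
    - [0,0,0,0,0,0]
    - [0,0,0,0,0,0]
    - [0,0,0,0,0,0]
    - [0,0,0,0,0,0]
    - [0,0,0,0,0,0]
    - [0,0,0,0,0,0]
    - [0,0,0,0,0,0]
    - [0,0,0,0,0,0]
    - [0,0,0,0,0,0]
    - [0,0,0,0,0,0]
  claw: 0
  force: 45

```text
t: 3.87
position: [485.1, -101.9, 232.5]
eef_rot: [0.001, 0.891, 0.454, 0.0]
contact_force: [-0.3, -0.9, 0.9]
grip_width: 31.7
```

Gripped: the opening reads 31.7 mm, which matches the 32 mm boss. Next I lift and travel to hover over the toothed pot, keeping the wheel's underside above 150 mm.

Request:
move_arm:
  plan:
    - [0,0,-1,0,0,0]
    - [0,0,-3,0,0,0]
    - [0,0,-6,0,0,0]
    - [0,0,-9,0,0,0]
    - [0,0,-12,0,0,0]
    - [0,0,-15,0,0,0]
    - [0,0,-17,0,0,0]
    - [0,0,-18,0,0,0]
    - [0,0,-18,0,0,0]
    - [0,0,-18,0,0,0]

```text
t: 4.7
position: [484.4, -101.5, 412.0]
eef_rot: [0.0, 0.891, 0.454, -0.0]
contact_force: [-0.1, 0.5, -5.6]
grip_width: 31.7
```

```bash
python3 -c "
from h import *
plan(513,332,410,76.2)"
```

```text
t 4.7 pos [ 484.4 -101.5  412. ] yaw 54.0 F [-0.1  0.5 -5.6] w 31.7
row cm [ 36.75 -23.17   0.16] rv [ 0.001  0.001 -0.388]
```

```bash
python3 -c "
from h import *
plan(620,306,410,76.2)"
```

```text
t 4.7 pos [ 484.4 -101.5  412. ] yaw 54.0 F [-0.1  0.5 -5.6] w 31.7
row cm [ 40.94 -12.99   0.17] rv [ 0.001  0.001 -0.388]
```

Request:
move_arm:
  plan:
    - [2,-0.6,0,0,0,-0.03]
    - [5,-1.6,0,0,0,-0.06]
    - [9,-2.9,0,0,0,-0.1]
    - [13,-4.1,0,0,0,-0.14]
    - [17,-5.4,0,0,0,-0.18]
    - [21,-6.7,0,0,0,-0.22]
    - [25,-7.9,0,0,0,-0.26]
    - [29,-9.2,0,0,0,-0.3]
    - [33,-10.5,0,0,0,-0.34]
    - [37,-11.7,0.1,0,0,-0.37]
    - [40,-12.7,0.2,0,0,-0.388]
    - [40.9,-13,0.2,0,0,-0.388]

```text
t: 5.7
position: [619.8, 310.3, 405.9]
eef_rot: [-0.001, 0.786, 0.619, -0.001]
contact_force: [0.3, -1.2, -5.7]
grip_width: 31.7
```

Request:
move_arm:
  plan:
    - [0,0,0,0,0,0]
    - [0,0,0,0,0,0]
    - [0,0,0,0,0,0]

```text
t: 5.95
position: [619.1, 309.2, 403.6]
eef_rot: [-0.001, 0.786, 0.619, -0.004]
contact_force: [-0.5, -0.2, -5.4]
grip_width: 31.7
```

Run:
```python
from h import *
s=read_state();im=read_camera("wrist")[:,:,::-1].copy();cv2.imwrite("pics/w2.png",im)
h=cv2.cvtColor(im,cv2.COLOR_BGR2HSV);o=cv2.inRange(h,(5,120,60),(28,255,255));b=blob(o,(100,0,480,200))
print(b.min(0),b.max(0))
for v in(60,120,160):
    o=cv2.inRange(h,(5,120,v),(28,255,255));b=blob(o,(100,0,480,200));print(v,rect(onplane("wrist",b,120,s)))
plan(513,332,410,76.2)
```

```text
[287  71] [307  77]
60 (array([520.1, 341.2]), array([15.3,  3.3]), -5.1)
120 (array([520.1, 341.2]), array([15.3,  3.3]), -5.1)
160 (array([513.8, 316.9]), array([3.8, 0.7]), -13.6)
t 6.0 pos [619.4 308.8 404.5] yaw 76.4 F [-0.   0.5 -4.9] w 31.8
row cm [ -0.26 -10.88  -0.5 ] rv [-0.005  0.004  0.003]
```

View pics/w2.png

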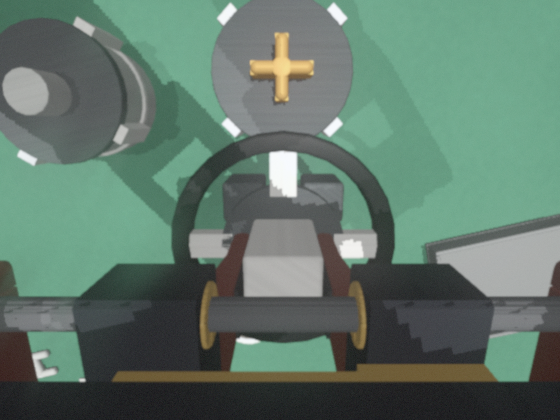

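The wrist view shows the cross centred at about (282,66), with its arms along the image axes. The held wheel's spokes are parallel to it, with the far spoke at (283,173) and both side spokes level at row 244. Yaw is aligned, so I refine the centre now.

Run:
```python
from h import *
s=read_state();im=cv2.imread("pics/w2.png")
o=((im[:,:,2].astype(int)-im[:,:,0]>45)*255).astype(np.uint8);b=blob(o,(200,0,360,128))
print(b.min(0),b.max(0))
L,Rr=b[b[:,0]<=b[:,0].min()+8],b[b[:,0]>=b[:,0].max()-8]
U,D=b[b[:,1]<=b[:,1].min()+8],b[b[:,1]>=b[:,1].max()-8]
pts=np.array([(q.min(0)+q.max(0))/2 for q in(L,Rr,U,D)]);w=onplane("wrist",pts,118,s)
print(pts.tolist(),w.round(1).tolist())
d=w[1]-w[0];e=w[3]-w[2];print("angles",np.degrees(np.arctan2(d[1],d[0])),np.degrees(np.arctan2(e[1],e[0])),np.linalg.norm(d),np.linalg.norm(e))
c=onplane("wrist",[(b[:,0].min()+b[:,0].max())/2,(pts[0,1]+pts[1,1])/2],118,s)[0];print("c",c,onplane("wrist",[283.,66],118,s))
plan(c[0],c[1],410,76.2)
```

```text
[250  33] [313 101]
[[254.0, 68.5], [309.0, 68.5], [281.5, 37.0], [281.5, 97.0]] [[509.5, 310.5], [519.4, 351.1], [493.2, 336.0], [534.5, 325.9]]
angles 76.38611357504995 -13.641094600957242 41.81347591833851 42.555702514786205
c [514.47089852 330.81439596] [[513.01590644 332.33890755]]
t 6.0 pos [619.4 308.8 404.5] yaw 76.4 F [-0.   0.5 -4.9] w 31.8
row cm [ -0.34 -10.71  -0.5 ] rv [-0.005  0.004  0.003]
```

Request:
move_arm:
  plan:
    - [-0.1,-1.5,-0.5,0,0,0]
    - [-0.2,-4,-0.5,-0.005,0.004,0]
    - [-0.3,-7,-0.5,-0.005,0.004,0]
    - [-0.3,-9.5,-0.5,-0.005,0.004,0]
    - [-0.3,-10.8,-0.5,-0.005,0.004,0]
    - [-0.3,-10.8,-0.5,-0.005,0.004,0]
    - [-0.3,-10.8,-0.5,-0.005,0.004,0]
    - [-0.3,-10.8,-0.5,-0.005,0.004,0]

```text
t: 6.67
position: [514.7, 330.8, 410.5]
eef_rot: [0.0, 0.786, 0.618, 0.001]
contact_force: [1.2, -0.8, -4.3]
grip_width: 31.8
```

Run:
```python
from h import *
plan(513.9,331.1,360,76.4)
a=read_camera("top")[:,:,::-1];b=read_camera("scene")[:,:,::-1]
cv2.imwrite("pics/c3.png",np.hstack([cv2.resize(a[165:265,90:190],(390,390)),cv2.resize(b[70:190,310:430],(390,390))]))
```

```text
t 6.67 pos [514.7 330.8 410.5] yaw 76.3 F [ 1.2 -0.8 -4.3] w 31.8
row cm [ 0.01 -0.1   5.05] rv [ 0.002 -0.001 -0.001]
```

View pics/c3.png

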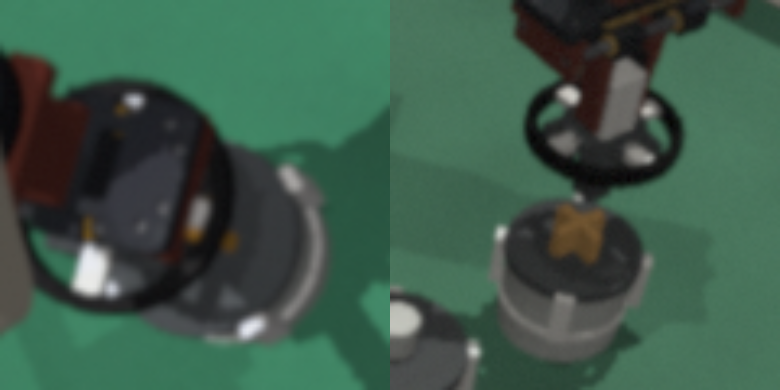

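The scene crop shows the wheel held level above the toothed pot, with clear air between them and the cross beneath. I descend until the teeth should be about 14 mm inside the grooves, then check force and height.

Request:
move_arm:
  plan:
    - [0,-0.1,1,0,0,0]
    - [0,-0.1,2.5,0,0,0]
    - [0,-0.1,4,0,0,0]
    - [0,-0.1,5,0,0,0]
    - [0,-0.1,5.5,0,0,0]
    - [0,-0.1,5.8,0,0,0]
    - [0,-0.1,6.1,0,0,0]
    - [0,-0.1,6.4,0,0,0]
    - [0,-0.1,6.7,0,0,0]
    - [0,-0.1,7,0,0,0]
    - [0,-0.1,7.2,0,0,0]
    - [0,-0.1,7.2,0,0,0]

```text
t: 7.77
position: [513.9, 331.1, 337.9]
eef_rot: [0.0, 0.786, 0.618, 0.001]
contact_force: [-0.5, 0.3, -5.7]
grip_width: 31.8
```

No contact, so the teeth are inside. Continuing to home, expected near TCP z 322.

Request:
move_arm:
  plan:
    - [0,0,0.3,0,0,0]
    - [0,0,0.6,0,0,0]
    - [0,0,0.9,0,0,0]
    - [0,0,1.1,0,0,0]
    - [0,0,1.3,0,0,0]
    - [0,0,1.4,0,0,0]
    - [0,0,1.5,0,0,0]
    - [0,0,1.55,0,0,0]
    - [0,0,1.55,0,0,0]

```text
t: 8.52
position: [513.9, 331.1, 322.5]
eef_rot: [0.0, 0.786, 0.618, 0.001]
contact_force: [-1.0, -0.1, -4.1]
grip_width: 31.7
```

Request:
move_arm:
  plan:
    - [0,0,0.05,0,0,0]
    - [0,0,0.1,0,0,0]
    - [0,0,0.15,0,0,0]
    - [0,0,0.15,0,0,0]

```text
t: 8.85
position: [513.8, 331.2, 322.5]
eef_rot: [0.0, 0.786, 0.618, 0.001]
contact_force: [-3.4, -2.2, 8.0]
grip_width: 32.1
```

The height stays at 322.5 mm, exactly the home height, and the force has reversed to +8 N. The wheel is seated on the lid, so I release and rise.

Request:
move_arm:
  plan:
    - [0,0,0,0,0,0]
    - [0,0,0,0,0,0]
    - [0,0,0,0,0,0]
    - [0,0,0,0,0,0]
    - [0,0,0,0,0,0]
    - [0,0,0,0,0,0]
    - [0,0,0,0,0,0]
    - [0,0,0,0,0,0]
  claw: 1

```text
t: 9.52
position: [513.9, 331.2, 322.4]
eef_rot: [0.0, 0.786, 0.618, 0.001]
contact_force: [0.2, -0.3, 0.4]
grip_width: 81.6
```

Request:
move_arm:
  plan:
    - [0,0,-1,0,0,0]
    - [0,0,-3,0,0,0]
    - [0,0,-6,0,0,0]
    - [0,0,-9,0,0,0]
    - [0,0,-12,0,0,0]
    - [0,0,-14,0,0,0]
    - [0,0,-15,0,0,0]
    - [0,4,-15,0,0,0]
    - [0,8,-15,0,0,0]
    - [0,11,-15,0,0,0]
    - [0,12,-15,0,0,0]
    - [0,12,-15,0,0,0]

```text
t: 10.52
position: [632.0, 301.7, 471.4]
eef_rot: [0.0, 0.787, 0.617, 0.0]
contact_force: [-0.3, 0.3, 0.6]
grip_width: 87.9
```

Run:
```python
from h import *
s=read_state();print(s["t"],s["position"],s["contact_force"],s["grip_width"])
a=read_camera("wrist")[:,:,::-1];b=read_camera("scene")[:,:,::-1]
cv2.imwrite("pics/c4.png",np.hstack([cv2.resize(a,(400,300)),cv2.resize(b[80:380,130:530],(400,300))]))
```

```text
10.5167 [631.95718541 301.68496524 471.35593494] [-0.27004048  0.30611964  0.59641298] 87.93390453825741
```

View pics/c4.png

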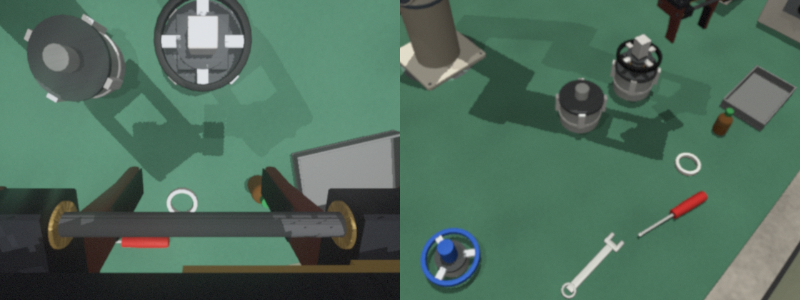

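The last picture shows the wheel level and centred on the toothed pot, with the gripper clear. The blue wheel is still at its original spot and no brass is visible above the lid.

```bash
python3 -c "
from rig import *
print(hand_in())"
```

```text
the job is handed in; nothing more can be done
None
```

The black-rimmed handwheel is fully home on the toothed pot. I gripped it by the boss and turned it about 22° to match the brass teeth. I held it all the way down, then released it and backed the gripper clear. I handed the job in at about 10.6 s of the 43 s allowed.

- **Seating height:** the arm stopped at a TCP height of 322.5 mm, the height I expected with the wheel fully home. It would not go lower when pushed 1.5 mm further. The force reversed to about +8 N there, which means the wheel was resting on the lid.
- **Final pictures:** the wheel sits level and centred on the pot, and the blue-rimmed wheel is still where it lay. The gripper is open and touching nothing.
- **Misses along the way:** some colour masks caught the wrong patches in the wrist pictures (spokes, part of the rim, bits of the cross). I discarded those and re-measured by hand-read pixels or a better mask. The separate estimates of the pot's centre agreed within about 2 mm.

No check disagreed at the end. I did not measure the boss height again from the images after letting go.

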